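# Sort salvaged power-supply parts into the colour-coded trays

## Robot

A 6-joint arm with a two-finger parallel gripper is mounted at the origin on the work surface. World frame = base frame: x ahead of the robot, y to its left, z up, the work surface at z = 0. Lengths are in m, angles in rad, forces in N, time in s.
With the tool pointing down it reaches from about 0.375 to 0.975 m from the base axis. Payload 3.8 kg.
Tool frame: the origin (TCP) lies midway between the tips of the shut fingers; the grasp point (between the pads) lies 19 mm behind it; z points along the fingers, y is the line along which they close (so a half turn about z gives the same grasp; the last joint's range is limited). The gripper opens to 85 mm and grips with 20 to 120 N. Pads are 22 mm wide; open, the fingers measure 114 mm over their backs; the gripper's body (76 mm by 85 mm) begins 54 mm behind the grasp point. The pads swing forward as they close: fully open they stand 13 mm farther back than shut.
Start: joints at [-1.278, 0.264, 1.604, -0, 1.274, -0.037], TCP at [0.219, -0.639, 0.231] pointing down, gripper open.
Joint ranges: [-2.63, 2.63], [-0.94, 2.18], [0.31, 2.57], [-1.31, 4.45], [0, 2.66], [-2.55, 2.55]. Speed limits (rad/s): [2.57, 2.57, 3.14, 3.14, 3.14, 3.14].

## Interface

Orientations are given as a rotation vector (axis times angle).
In Python, from workcell import status, read_camera, workorder, masks_of gives the robot as it stands.
- The arm moves only by the tool drive_tool, never from a script. Its argument "rows" is a list of rows, each a list of 7 numbers: the turn, a rotation vector about the tool's x, y, z in degrees, then the shift along the tool's x, y, z in m, then the opening, from 0 (shut) to 1 (fully open). In form: [[ax, ay, az, tx, ty, tz, claw], ...]. A call has 1 to 8 rows; each row shifts and turns the commanded pose from where the row before left it, along the tool's axes as they then stand; what a row does not reach is not made up. A row lasts 1/12 s, in which the tool goes at most 41.7 mm and 7.16 degrees, less where a joint would pass 70% of its speed; a pose out of reach is approached as far as the arm can. A call is refused whole if a number of a shift passes 0.0417 or a number of a turn 7.16, either way. A call with a gripper value outside its range is refused whole. The fingers move at their own pace and stop on an object; "force" is the grip in N (left out, the last holds). Time passes only in rows, so rows that do not move let the fingers close. It gives the time, the measured TCP pose, the force, the opening and the grip force at its end, in the units of the state.
- status.read_state(): the state, without advancing time (a new reading comes with each control period).
- read_camera(name): name is "scene" or "top" or "wrist"; returns a dict with "color" (400x640x3 uint8, red, green, blue), "intrinsics" (3x3 intrinsics, pixels), "world_from_camera" (4x4, takes a point from camera to world coordinates); the wrist camera has in their place "mount" (4x4, takes a point from camera to tool coordinates, whose origin is the TCP and whose axes are the flange's). Camera axes: x right, y up, looking along -z (the intrinsics and any distortion apply to the point x, -y, -z); pixel columns grow to the right and rows downward; lengths in m; the calibration is good to about 2 mm. A picture is of the moment at which its call begins: read the wrist's pose just before it. There is no depth.
- workorder.finish_job(): hands the job in; it is judged then, once.
Trained networks look in a picture, given as the dict that the camera call returned (one of the last four; its "shot" number tells which), for a name from the list of things; names that differ only in an ending like _2 or _b are one class to them, and where a whole thing is asked for, a point or a joint stands for the part that bears it (a point fixed in the world has none). Each returns a list of dicts, best first, with "score" (0 to 1); they miss things now and then, are a little off and sometimes report something else, mostly with a low value. They report only what shows in the picture. A call takes as long as a camera call. They do not tell look-alikes from the thing itself.
- masks_of(picture, name): "mask" (400x640 bool, what is visible of it) and "bbox" ([left, top, right, bottom] in pixels, round what is visible of it).
The state is a dict: "time": time; "q": joint angles; "joint_vel": joint speeds; "joint_torque": joint torques, N m; "tool_pos": TCP position; "tcp_rot": TCP orientation; "wrist_force": force on the tool from outside, world axes, zero at the start; "torque": the same for the moment, N m; "width": opening from 0.0 (shut) to 1.0 (fully open); "grip_force": force on a finger pad.
Only numpy, scipy, OpenCV 4.12 (cv2) and the standard library are available. Lean on these libraries where they do the work, as an engineer would, in place of code of your own. Each camera call takes 0.05 s, during which the arm holds its last target. There are 200 camera calls.

## Task

Sort the parts salvaged from a power supply into the coloured trays: the two capacitors go in the blue tray and the two heatsinks in the yellow tray, one to each bay, and the transformer goes in the red tray. Stand every part upright and flat on its tray's floor, and do not tip any of them over on the way.

Things in the scene. Friction and masses are not known exactly. Their poses are not given: they have to be found in the camera images.
- cap_black: electrolytic capacitor, an upright cylinder 30 mm in diameter and 45 mm tall with a black sleeve, a pale stripe down one side and a bare aluminium top with a scored cross; about 45 g. Origin: centre of the underside, z up the axis.
- cap_violet: electrolytic capacitor, an upright cylinder 30 mm in diameter and 45 mm tall with a violet sleeve, a pale stripe down one side and a bare aluminium top with a scored cross; about 45 g. Origin: centre of the underside, z up the axis.
- sink_silver: finned heatsink, an upright silver-coloured block 42 (x) x 25 (y) x 42 mm tall, its vertical fins ending on the two long faces (+y and -y); grip it across these, 25 mm apart; about 60 g. Origin: centre of the underside, z up.
- sink_black: finned heatsink, an upright black block 42 (x) x 25 (y) x 42 mm tall, its vertical fins ending on the two long faces (+y and -y); grip it across these, 25 mm apart; about 60 g. Origin: centre of the underside, z up.
- transformer: small mains transformer, upright: dark steel core 50 (x) x 22 (y) x 46 mm tall, with a copper-coloured winding 30 (x) x 40 (y) mm around its middle that stands out on both long sides (y) from 4 to 40 mm above the underside; grip it across the winding, 40 mm wide along y; about 160 g. Origin: centre of the underside, z up.
- tray_blue: open blue plastic tray fixed to the bench, 133 (x) x 58 (y) x 16 mm high, walls and floor 3 mm thick. A 3 mm cross wall, rim high, splits it into two bays along x, each 62 x 52 mm inside, centred at x = +32.5 and -32.5 mm, y = 0. Origin: centre of the underside, z up; inner floor 3 mm above it. For the capacitors.
- tray_yellow: open yellow plastic tray fixed to the bench, 133 (x) x 58 (y) x 16 mm high, walls and floor 3 mm thick. A 3 mm cross wall, rim high, splits it into two bays along x, each 62 x 52 mm inside, centred at x = +32.5 and -32.5 mm, y = 0. Origin: centre of the underside, z up; inner floor 3 mm above it. For the heatsinks, long side along the tray's x.
- tray_red: open red plastic tray fixed to the bench, one bay without cross wall, 80 (x) x 70 (y) x 16 mm high outside, 74 x 64 mm inside, walls and floor 3 mm thick. For the transformer, whose long side goes along the tray's x axis. Origin: centre of the underside; z up; the inner floor is 3 mm above the origin.
Not all that is in view belongs to the job. Leave any brown or turquoise look-alike of the transformer alone.

How it is judged:
By the outcome, as a careful person would: the job done as asked, in the order asked, and still so for the second after the job is handed in, with the robot touching nothing.
It also fails if it takes over 115 s, if anything falls off the work surface, if the arm or the gripper's body presses on something with over 40 N, if the wrist force passes 120 N, or if a joint passes its speed limit or range.

## Working session

There is one attempt and no reset: what is moved stays moved. The work goes in short steps, Python scripts to look and compute and a tool call to move; the robot and the scene stay as the last step left them, time stands still between calls to the robot, and variables do not carry over. Pictures are saved under pics/ and viewed, at most 14 in all, crops included, and the job is handed in when it is done.

Besides the shell and the picture viewer there is one more tool, called after "Call:" as name([rows], argument=value, ...), one row to a line, values as JSON. drive_tool: Moves the arm, as the interface text tells. Its arguments: {"type":"object","properties":{"rows":{"type":"array"},"force":{"type":"number"}},"required":["rows"]}

```bash
ls; mkdir -p pics; python3 - <<'E'
from workcell import status, read_camera, masks_of
import cv2
s=status.read_state(); print({k:s[k] for k in('time','tool_pos','tcp_rot','width')})
for n in('top','scene'):
    p=read_camera(n); cv2.imwrite(f'pics/{n}0.png',p['color'][...,::-1]); print(n,p['intrinsics'],p['world_from_camera'],[k for k in p])
    for o in 'cap_black cap_violet sink_silver sink_black transformer tray_blue tray_yellow tray_red'.split():
        print(o,[(round(m['score'],2),m['bbox']) for m in masks_of(p,o)])
E
```

```text
pics
{'time': 0.0, 'tool_pos': array([ 0.21837974, -0.63791748,  0.22995579]), 'tcp_rot': array([-3.09678625e+00, -5.15304591e-01,  4.57316499e-04]), 'width': 1.00214202689604}
top [[466.17621737   0.         322.20837327]
 [  0.         466.17621737 202.13628812]
 [  0.           0.           1.        ]] [[-0.02574482  0.99723835 -0.06966262  0.41305625]
 [-0.99965146 -0.02608919 -0.00403797 -0.00293713]
 [-0.00584426  0.06953438  0.99756244  1.17824966]
 [ 0.          0.          0.          1.        ]] ['color', 'intrinsics', 'world_from_camera', 'shot']
cap_black [(0.72, [243.1, 213.9, 258.1, 223.8])]
cap_violet [(0.43, [185.8, 211.7, 200.5, 223.2])]
sink_silver [(0.62, [380.1, 198.3, 395.0, 218.5]), (0.28, [182.2, 214.9, 202.3, 222.9])]
sink_black [(0.67, [452.4, 208.7, 467.5, 225.1])]
transformer [(0.88, [386.7, 262.6, 407.7, 284.6]), (0.88, [251.1, 270.5, 276.6, 290.2]), (0.85, [363.9, 103.9, 389.2, 128.6]), (0.81, [313.1, 196.1, 331.9, 214.7])]
tray_blue [(0.78, [315.8, 115.7, 337.5, 166.5])]
tray_yellow [(0.65, [208.0, 138.7, 238.4, 191.0]), (0.25, [316.9, 113.9, 341.2, 16
[... 293 characters left out ...]
.01815028  0.7993325   0.60061479  0.68922439]
 [ 0.          0.          0.          1.        ]] ['color', 'intrinsics', 'world_from_camera', 'shot']
cap_black [(0.82, [400.7, 227.1, 414.5, 249.8])]
cap_violet [(0.75, [458.7, 257.3, 478.1, 283.5])]
sink_silver [(0.71, [279.0, 168.3, 292.0, 190.2])]
sink_black [(0.84, [234.7, 143.2, 258.0, 155.9])]
transformer [(0.84, [315.1, 197.6, 340.7, 221.9]), (0.82, [199.5, 216.5, 221.9, 240.9]), (0.75, [421.5, 187.0, 440.0, 212.7]), (0.68, [315.8, 137.4, 329.8, 159.8])]
tray_blue [(0.65, [237.8, 223.3, 304.1, 272.9])]
tray_yellow [(0.6, [355.0, 268.1, 426.6, 323.2])]
tray_red [(0.9, [192.4, 180.5, 240.5, 217.5]), (0.35, [279.4, 166.7, 291.3, 191.6])]
```

```bash
python3 - <<'E'
import cv2
a=cv2.imread('pics/top0.png')[90:310,160:480]; cv2.imwrite('pics/topc.png',cv2.resize(a,None,fx=2.5,fy=2.5,interpolation=2))
a=cv2.imread('pics/scene0.png')[120:340,180:500]; cv2.imwrite('pics/scenec.png',cv2.resize(a,None,fx=2.5,fy=2.5,interpolation=2))
E
```

```text
(no output)
```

View pics/topc.png

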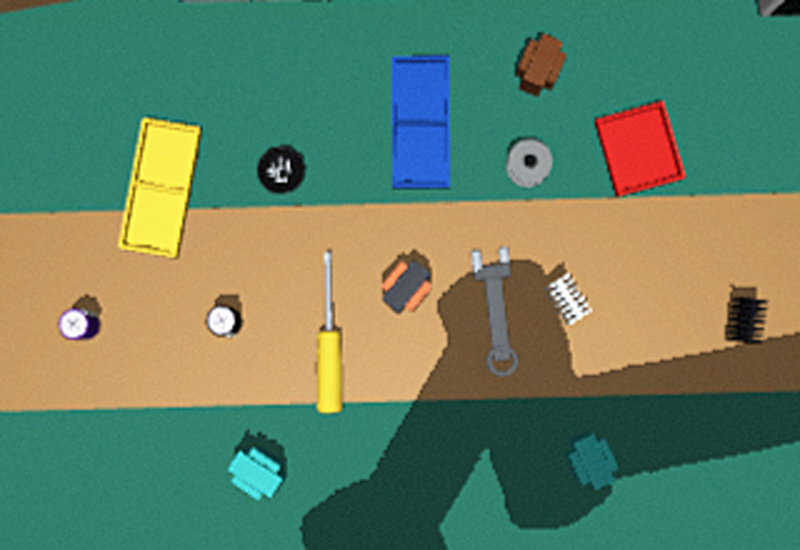

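View pics/scenec.png

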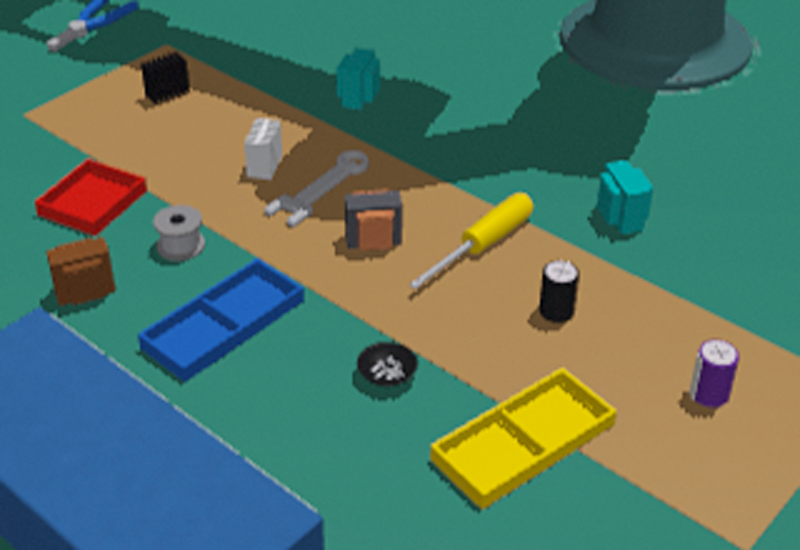

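The transformer candidates in the top image are:
- dark core with copper winding at (323,204)
- brown block at (376,115)
- turquoise blocks at (263,279) and (397,275)

The one at (323,204) fits the description. The other targets:
- **Capacitors:** violet at (190,219), black at (249,218)
- **Heatsinks:** silver at (388,209), black at (458,217)
- **Distractors:** spool, screw dish, screwdriver and wrench

Next I'll get poses from masks in both fixed views.

```bash
cat > h.py <<'E'
import numpy as np, cv2
from scipy.spatial.transform import Rotation as R
from workcell import status, read_camera, masks_of
def cam(p,s=None):
    if 'world_from_camera' in p: return p['world_from_camera']
    T=np.eye(4);T[:3,:3]=R.from_rotvec(s['tcp_rot']).as_matrix();T[:3,3]=s['tool_pos'];return T@p['mount']
def ray(p,T,uv,z):
    uv=np.atleast_2d(uv).astype(float);K=p['intrinsics']
    d=np.c_[(uv[:,0]-K[0,2])/K[0,0],-(uv[:,1]-K[1,2])/K[1,1],-np.ones(len(uv))]@T[:3,:3].T
    return (T[:3,3]+d*((z-T[2,3])/d[:,2])[:,None])[:,:2]
def proj(p,T,X):
    c=(np.asarray(X)-T[:3,3])@T[:3,:3];K=p['intrinsics']
    return np.c_[K[0,0]*c[:,0]/-c[:,2]+K[0,2],K[1,1]*-c[:,1]/-c[:,2]+K[1,2]]
def look(n):
    s=status.read_state();p=read_camera(n);return s,p,cam(p,s)
def rect(m,p,T,z):
    """min-area rectangle in world at height z: centre, long side, short, yaw of long side (deg)"""
    c=max(cv2.findContours(m.astype(np.uint8),0,cv2.CHAIN_APPROX_NONE)[0],key=cv2.contourArea)[:,0]
    w=ray(p,T,c,z).astype(np.float32)
    b=cv2.boxPoints(cv2.minAreaRect(w*1000))/1000;e=[b[1]-b[0],b[2]-b[1]]
    e.sort(key=lambda v:-np.hypot(*v));a=np.degrees(np.arctan2(e[0][1],e[0][0]))%180
    return b.mean(0).round(4),*(round(float(np.hypot(*v)),4) for v in e),round(float(a),1)
def go(xy,z,yaw=None,s=None):
    """shift in tool axes to reach xy,z and turn about tool z so the tool y line points at yaw (deg, world, mod 180)"""
    s=s or status.read_state();M=R.from_rotvec(s['tcp_rot']).as_matrix()
    d=M.T@(np.r_[xy,z]-s['tool_pos']);t=None
    if yaw is not None:
        y=np.degrees(np.arctan2(M[1,1],M[0,1]));t=-((yaw-y+90)%180-90)
    print('shift',d.round(4),'turn',t if t is None else round(t,1),'q6',s['q'][5].round(2),'t',round(s['time'],2))
E
python3 - <<'E'
from h import *
H=dict(cap_black=.045,cap_violet=.045,sink_silver=.042,sink_black=.042,transformer=.046,tray_blue=.016,tray_yellow=.016,tray_red=.016)
s,p,T=look('top')
for o,z in H.items():
    for m in masks_of(p,o):
        if m['score']>.4: print(o,round(m['score'],2),m['bbox'],rect(m['mask'],p,T,z))
s,p,T=look('wrist');print(p['mount'].round(3),p['intrinsics'].round(0))
E
```

```text
cap_black 0.51 [242.3, 217.2, 257.9, 223.8] (array([0.4569, 0.1796], dtype=float32), 0.0318, 0.0268, 88.5)
cap_violet 0.7 [185.2, 214.0, 200.5, 224.5] (array([0.4582, 0.3208], dtype=float32), 0.0369, 0.0268, 88.5)
sink_black 0.56 [453.0, 210.7, 465.2, 227.8] (array([ 0.4439, -0.3276], dtype=float32), 0.0416, 0.0291, 177.3)
transformer 0.82 [386.8, 265.3, 407.1, 285.4] (array([ 0.3129, -0.1727], dtype=float32), 0.0468, 0.0455, 70.2)
transformer 0.73 [251.0, 271.0, 276.1, 287.5] (array([0.3105, 0.1486], dtype=float32), 0.0516, 0.0395, 50.4)
transformer 0.73 [365.8, 104.6, 391.6, 129.2] (array([ 0.7027, -0.1364], dtype=float32), 0.0605, 0.0408, 151.9)
transformer 0.57 [314.0, 197.3, 332.5, 214.0] (array([0.487 , 0.0005], dtype=float32), 0.0534, 0.0414, 133.5)
tray_blue 0.71 [316.1, 114.7, 338.8, 167.6] (array([ 0.6524, -0.0175], dtype=float32), 0.1362, 0.0595, 177.3)
tray_yellow 0.81 [206.7, 139.7, 238.7, 191.8] (array([0.5942, 0.2466], dtype=float32), 0.1322, 0.0619, 169.0)
tray_red 0.58 [397.1, 133.0, 433.1, 169.3] (array([ 0.6205, -0.2374], dtype=float32), 0.0809, 0.0738, 13.3)
[[ 0.001  0.948  0.317  0.081]
 [ 1.    -0.001  0.001 -0.001]
 [ 0.002  0.317 -0.948 -0.142]
 [ 0.     0.     0.     1.   ]] [[353.   0. 319.]
 [  0. 353. 202.]
 [  0.   0.   1.]]
```

```bash
python3 - <<'E'
from h import *
from scipy.optimize import least_squares
V=[look(n)[1:] for n in('top','scene')]
def hsv(p): return cv2.cvtColor(p['color'],cv2.COLOR_RGB2HSV)
rng={'tray_blue':((105,130,60),(125,255,255),(.6524,-.0175),(133,58),177),'tray_yellow':((22,150,90),(32,255,255),(.5942,.2466),(133,58),169),'tray_red':((0,170,70),(4,255,255),(.6205,-.2374),(80,70),13)}
for o,(lo,hi,c,(L,W),a) in rng.items():
    obs=[]
    for p,T in V:
        m=cv2.inRange(hsv(p),lo,hi); u,v=proj(p,T,[[*c,.01]])[0].astype(int)
        n,lab,st,_=cv2.connectedComponentsWithStats(m)
        ids=[i for i in range(1,n) if st[i,4]>30 and abs(st[i,0]+st[i,2]/2-u)<25 and abs(st[i,1]+st[i,3]/2-v)<25]
        i=max(ids,key=lambda i:st[i,4]) ; mm=np.isin(lab,ids)
        h=cv2.convexHull(np.argwhere(mm)[:,::-1].astype(np.int32))
        k=np.zeros(m.shape,np.uint8);cv2.fillConvexPoly(k,h,255)
        obs.append(k);print(o,(k>0).sum(),st[i,:4],'z16',rect(k>0,p,T,.016))
    def err(x,idx=(0,1)):
        r=[]
        for j in idx:
            p,T=V[j];t=np.radians(x[2]);B=np.array([[sx*L/2e3,sy*W/2e3] for sx,sy in((1,1),(1,-1),(-1,-1),(-1,1))])@np.array([[np.cos(t),np.sin(t)],[-np.sin(t),np.cos(t)]])+x[:2]
            q=proj(p,T,np.r_[np.c_[B,[.016]*4],np.c_[B,[0]*4]])
            k=np.zeros((400*4,640*4),np.uint8);cv2.fillConvexPoly(k,cv2.convexHull(np.round(q*4+1.5).astype(np.int32)),255)
            k=cv2.resize(k,(640,400),interpolation=cv2.INTER_AREA)
            r.append((cv2.GaussianBlur(k,(0,0),2)-1.*cv2.GaussianBlur(obs[j],(0,0),2)).ravel()/255)
        return np.concatenate(r)
    for idx in((0,),(1,),(0,1)):
        best=min((least_squares(err,[*c,a0],args=(idx,),diff_step=[.004,.02,.03],x_scale=[.01,.01,5]) for a0 in (a,a+90)),key=lambda r:r.cost)
        print(idx,best.x.round(4),round(best.cost,2))
E
```

```text
tray_blue 1213 [317 112  23  53] z16 (array([ 0.6563, -0.017 ], dtype=float32), 0.1328, 0.0557, 178.5)
tray_blue 1562 [236 224  65  48] z16 (array([ 0.6592, -0.0099], dtype=float32), 0.1432, 0.071, 178.8)
(0,) [ 6.573000e-01 -1.730000e-02  1.785937e+02] 0.43
(1,) [ 6.548000e-01 -1.650000e-02  3.591942e+02] 0.82
(0, 1) [ 6.558000e-01 -1.700000e-02  3.588545e+02] 3.19
tray_yellow 1329 [207 137  33  56] z16 (array([0.596 , 0.2476], dtype=float32), 0.1375, 0.0624, 168.2)
tray_yellow 2179 [352 267  75  56] z16 (array([0.5991, 0.252 ], dtype=float32), 0.1434, 0.0698, 169.0)
(0,) [  0.5968   0.2495 168.3652] 0.99
(1,) [5.939000e-01 2.486000e-01 3.491889e+02] 1.31
(0, 1) [  0.5949   0.2491 168.7399] 5.18
tray_red 959 [398 131  36  37] z16 (array([ 0.6221, -0.2362], dtype=float32), 0.0833, 0.0742, 13.8)
tray_red 810 [194 184  44  30] z16 (array([ 0.6274, -0.2275], dtype=float32), 0.0931, 0.0838, 13.7)
(0,) [ 0.6233 -0.2376 13.155 ] 0.38
(1,) [ 0.6216 -0.2371 13.6437] 0.78
(0, 1) [ 0.6227 -0.2373 12.9737] 1.65
```

```bash
python3 - <<'E'
from h import *
go((.457,.18),.2,90)
E
```

```text
shift [ 0.4907 -0.6973  0.0313] turn 18.9 q6 -0.04 t 1.5
```

Call:
drive_tool([
  [0, 0, 0, 0.0205, -0.029, 0, 1],
  [0, 0, 0, 0.0205, -0.029, 0, 1],
  [0, 0, 0, 0.0205, -0.029, 0, 1],
  [0, 0, 0, 0.0205, -0.029, 0, 1],
  [0, 0, 0, 0.0205, -0.029, 0, 1],
  [0, 0, 0, 0.0205, -0.029, 0, 1],
  [0, 0, 0, 0.0205, -0.029, 0, 1],
  [0, 0, 0, 0.0205, -0.029, 0, 1],
], force=40)

```text
time: 2.17
tool_pos: [0.2988, -0.3644, 0.2314]
tcp_rot: [3.099, 0.515, 0.001]
wrist_force: [0.9, 1.1, -0.4]
width: 0.999
grip_force: 0.0
```

Call:
drive_tool([
  [0, 0, 0, 0.0205, -0.029, 0, 1],
  [0, 0, 0, 0.0205, -0.029, 0, 1],
  [0, 0, 0, 0.0205, -0.029, 0, 1],
  [0, 0, 0, 0.0205, -0.029, 0, 1],
  [0, 0, 0, 0.0205, -0.029, 0, 1],
  [0, 0, 0, 0.0205, -0.029, 0, 1],
  [0, 0, 0, 0.0205, -0.029, 0, 1],
  [0, 0, 0, 0.0205, -0.029, 0, 1],
])

```text
time: 2.83
tool_pos: [0.3788, -0.0918, 0.2317]
tcp_rot: [3.098, 0.515, 0.002]
wrist_force: [0.7, -0.2, 0.0]
width: 1.001
grip_force: 0.0
```

Call:
drive_tool([
  [0, 0, 0, 0.0205, -0.029, 0.005, 1],
  [0, 0, 0, 0.0205, -0.029, 0.005, 1],
  [0, 0, 0, 0.0205, -0.029, 0.005, 1],
  [0, 0, 0, 0.0205, -0.029, 0.005, 1],
  [0, 0, 0, 0.0205, -0.029, 0.005, 1],
  [0, 0, 7, 0.0205, -0.029, 0.005, 1],
  [0, 0, 7, 0, 0, 0, 1],
  [0, 0, 5, 0, 0, 0, 1],
])

```text
time: 3.5
tool_pos: [0.4382, 0.1111, 0.2013]
tcp_rot: [-3.142, -0.006, 0.001]
wrist_force: [-0.4, -0.7, 0.2]
width: 1.002
grip_force: 0.0
```

```bash
cat > w.py <<'E'
from h import *
import sys
def wl(names,png=None,minsc=.35):
    s,p,T=look('wrist')
    if png: cv2.imwrite(png,p['color'][...,::-1])
    for o,z in names.items():
        for m in masks_of(p,o):
            if m['score']>minsc: print(o,round(m['score'],2),np.round(m['bbox']).astype(int),rect(m['mask'],p,T,z))
    return s,p,T
E
python3 - <<'E'
from w import *
s,p,T=wl(dict(cap_black=.045,cap_violet=.045,transformer=.046),'pics/w1.png')
hs=cv2.cvtColor(p['color'],cv2.COLOR_RGB2HSV)
m=cv2.inRange(hs,(0,0,150),(180,60,255))
n,l,st,c=cv2.connectedComponentsWithStats(m)
for i in range(1,n):
    if st[i,4]>100: print(st[i],ray(p,T,c[i],.045).round(4))
E
```

```text
cap_black 0.77 [217 138 260 176] (array([0.461 , 0.1798], dtype=float32), 0.037, 0.0287, 133.7)
cap_violet 0.81 [ 50 136 113 176] (array([0.4626, 0.3145], dtype=float32), 0.0547, 0.0293, 110.6)
cap_violet 0.44 [409  94 480 156] (array([0.4893, 0.0084], dtype=float32), 0.0535, 0.0476, 139.1)
transformer 0.8 [254 269 306 327] (array([0.3212, 0.1491], dtype=float32), 0.059, 0.057, 148.9)
transformer 0.79 [560 262 625 328] (array([ 0.3262, -0.1562], dtype=float32), 0.0931, 0.0464, 51.3)
[ 507   78   49  135 2626] [[ 0.4755 -0.0639]]
[612 117  28  57 755] [[ 0.4721 -0.1492]]
[ 53 144  30  29 653] [[0.4581 0.3271]]
[221 144  30  30 701] [[0.4579 0.1833]]
```

View pics/w1.png

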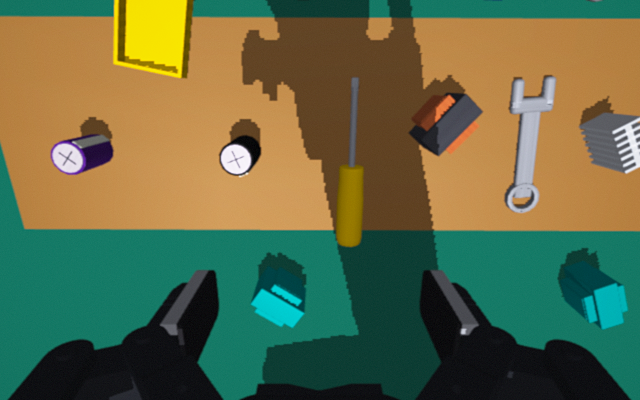

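Call:
drive_tool([
  [0, 0, 0, 0.0066, -0.024, 0.032, 1],
  [0, 0, 0, 0.0066, -0.024, 0.032, 1],
  [0, 0, 0, 0.0066, -0.024, 0.032, 1],
  [0, 0, 0, 0, 0, 0, 1],
  [0, 0, 0, 0, 0, 0, 1],
])

```text
time: 4.12
tool_pos: [0.4558, 0.1807, 0.1032]
tcp_rot: [3.14, 0.012, -0.008]
wrist_force: [0.2, -0.1, 0.6]
width: 1.0
grip_force: 0.0
```

```bash
python3 - <<'E'
from w import *
s,p,T=look('wrist')
m=cv2.inRange(cv2.cvtColor(p['color'],cv2.COLOR_RGB2HSV),(0,0,150),(180,60,255))
n,l,st,c=cv2.connectedComponentsWithStats(m)
for i in range(1,n):
    if st[i,4]>400: print(st[i],ray(p,T,c[i],.045).round(4))
cv2.imwrite('pics/w2.png',p['color'][...,::-1])
go((.458,.183),.015,90)
E
```

```text
[  58  199   42   38 1201] [[0.4586 0.3269]]
[295 201  35  39 892] [[0.457  0.1865]]
shift [ 0.001  -0.0025  0.0901] turn 0.4 q6 1.89 t 4.17
```

View pics/w2.png

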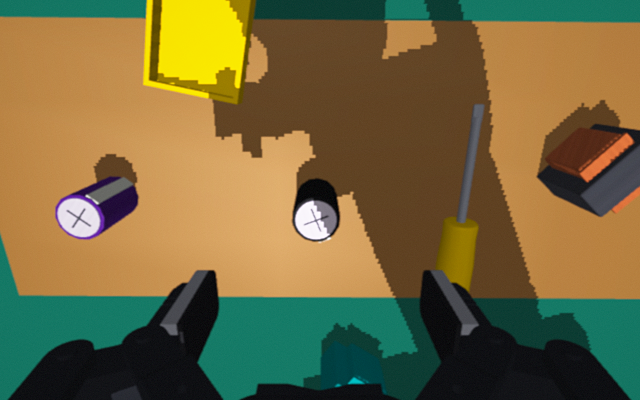

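The black capacitor's top is centred between the fingers, with its cross at (317,218). Violet's is at (80,216). Descending on the black one.

Call:
drive_tool([
  [0, 0, 0, 0.001, -0.0025, 0.03, 1],
  [0, 0, 0, 0, 0, 0.03, 1],
  [0, 0, 0, 0, 0, 0.02, 1],
  [0, 0, 0, 0, 0, 0.01, 1],
  [0, 0, 0, 0, 0, 0, 0.2],
  [0, 0, 0, 0, 0, 0, 0.2],
  [0, 0, 0, 0, 0, 0, 0.2],
  [0, 0, 0, 0, 0, 0, 0.2],
])

```text
time: 4.83
tool_pos: [0.4605, 0.1841, 0.0177]
tcp_rot: [-3.14, -0.008, -0.006]
wrist_force: [-1.3, 0.1, -0.6]
width: 0.452
grip_force: 0.0
```

Call:
drive_tool([
  [0, 0, 0, 0, 0, 0, 0.1],
  [0, 0, 0, 0, 0, 0, 0.1],
  [0, 0, 0, 0, 0, 0, 0.1],
  [0, 0, 0, 0, 0, 0, 0.1],
])

```text
time: 5.17
tool_pos: [0.4603, 0.1841, 0.0176]
tcp_rot: [-3.141, -0.009, -0.005]
wrist_force: [-1.2, -1.3, 8.4]
width: 0.339
grip_force: 39.1
```

Call:
drive_tool([
  [0, 0, 0, 0, 0, -0.02, 0.1],
  [0, 0, 0, 0, 0, -0.03, 0.1],
  [0, 0, 0, 0, 0, -0.03, 0.1],
])

```text
time: 5.42
tool_pos: [0.4574, 0.1833, 0.0959]
tcp_rot: [3.141, 0.009, -0.004]
wrist_force: [1.1, 1.3, -1.0]
width: 0.344
grip_force: 39.6
```

```bash
python3 - <<'E'
from w import *
s=status.read_state();print(s['tool_pos'],s['wrist_force'],s['width'],s['grip_force'])
go((.690,-.018),.11,88.8)
E
```

```text
[0.4573825  0.1833012  0.09588001] [ 1.05212692  1.34349677 -0.96126504] 0.3441144497884446 39.57835078239441
shift [ 0.2315  0.2026 -0.0145] turn 1.5 q6 1.9 t 5.42
```

Call:
drive_tool([
  [0, 0, 0, 0.02, 0.017, -0.003, 0.1],
  [0, 0, 0, 0.03, 0.026, -0.003, 0.1],
  [0, 0, 0, 0.03, 0.026, -0.003, 0.1],
  [0, 0, 0, 0.03, 0.026, -0.003, 0.1],
  [0, 0, 0, 0.03, 0.026, 0, 0.1],
  [0, 0, 0, 0.03, 0.026, 0, 0.1],
  [0, 0, 0, 0.03, 0.026, 0, 0.1],
  [0, 0, 0, 0.02, 0.017, 0, 0.1],
])

```text
time: 6.08
tool_pos: [0.6824, -0.008, 0.1083]
tcp_rot: [3.141, 0.007, 0.004]
wrist_force: [-0.0, 0.4, -0.5]
width: 0.342
grip_force: 39.6
```

Call:
drive_tool([
  [0, 0, 1, 0.011, 0.0126, 0, 0.1],
  [0, 0, 0, 0, 0, 0, 0.1],
  [0, 0, 0, 0, 0, 0, 0.1],
])

```text
time: 6.33
tool_pos: [0.6909, -0.0184, 0.1075]
tcp_rot: [-3.141, 0.021, 0.0]
wrist_force: [0.2, -0.4, -1.0]
width: 0.338
grip_force: 39.6
```

```bash
python3 - <<'E'
from w import *
s=status.read_state();print(s['tool_pos'],s['wrist_force'],s['width'],s['grip_force'])
go((.690,-.018),.0185,88.8)
s,p,T=look('wrist');cv2.imwrite('pics/w3.png',p['color'][...,::-1])
E
```

```text
[ 0.69090244 -0.01844194  0.10752979] [ 0.18977931 -0.35642563 -1.0189261 ] 0.338104374898777 39.59130048751831
shift [-0.0009 -0.0004  0.089 ] turn 0.4 q6 1.52 t 6.33
```

View pics/w3.png

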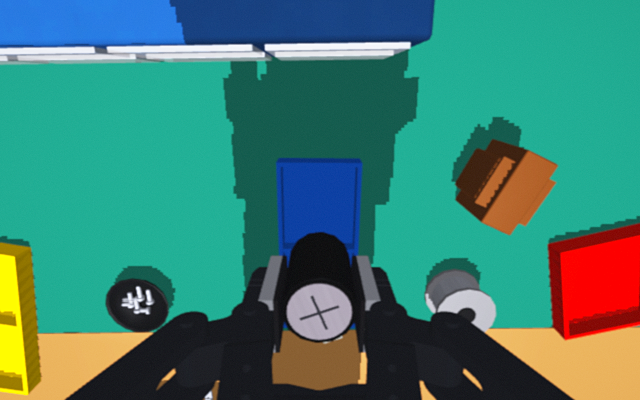

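```bash
python3 - <<'E'
from w import *
a=cv2.imread('pics/top0.png')[0:150,150:470];b=cv2.imread('pics/scene0.png')[220:400,20:340]
cv2.imwrite('pics/box.png',cv2.resize(np.vstack([a,b[:150]]),None,fx=1.9,fy=1.9))
E
```

```text
(no output)
```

View pics/box.png

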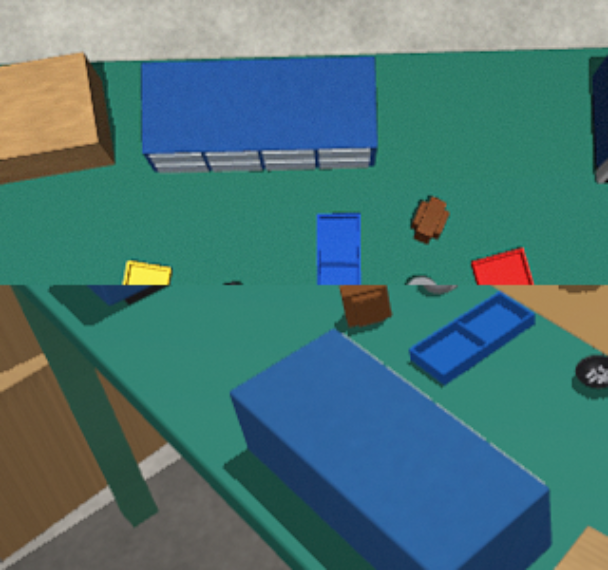

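The cabinet's front face is at x≈0.785, so the gripper clears it. Lowering the capacitor.

Call:
drive_tool([
  [0, 0, 0, -0.001, 0, 0.02, 0.1],
  [0, 0, 0, 0, 0, 0.03, 0.1],
  [0, 0, 0, 0, 0, 0.02, 0.1],
  [0, 0, 0, 0, 0, 0.01, 0.1],
  [0, 0, 0, 0, 0, 0.004, 0.1],
  [0, 0, 0, 0, 0, 0, 0.1],
  [0, 0, 0, 0, 0, 0, 0.1],
])

```text
time: 6.97
tool_pos: [0.6903, -0.0172, 0.0248]
tcp_rot: [3.142, -0.018, 0.002]
wrist_force: [-0.1, -0.1, 0.5]
width: 0.339
grip_force: 39.6
```

Call:
drive_tool([
  [0, 0, 0, 0, 0, 0.002, 0.1],
  [0, 0, 0, 0, 0, 0.001, 0.1],
  [0, 0, 0, 0, 0, 0, 0.1],
])

```text
time: 7.22
tool_pos: [0.6904, -0.0178, 0.0217]
tcp_rot: [3.141, -0.019, 0.003]
wrist_force: [0.2, 0.4, -1.3]
width: 0.338
grip_force: 39.6
```

Call:
drive_tool([
  [0, 0, 0, 0, 0, 0.001, 0.1],
  [0, 0, 0, 0, 0, 0.001, 0.1],
  [0, 0, 0, 0, 0, 0, 0.1],
])

```text
time: 7.47
tool_pos: [0.6904, -0.0178, 0.0207]
tcp_rot: [3.142, -0.019, 0.002]
wrist_force: [-2.8, 0.1, 7.3]
width: 0.336
grip_force: 40.4
```

Call:
drive_tool([
  [0, 0, 0, 0, 0, 0, 0.45],
  [0, 0, 0, 0, 0, 0, 0.6],
  [0, 0, 0, 0, 0, 0, 0.9],
  [0, 0, 0, 0, 0, 0, 1],
  [0, 0, 0, 0, 0, -0.01, 1],
  [0, 0, 0, 0, 0, -0.03, 1],
  [0, 0, 0, 0, 0, -0.03, 1],
  [0, 0, 0, 0, 0, -0.03, 1],
])

```text
time: 8.13
tool_pos: [0.6891, -0.0177, 0.1195]
tcp_rot: [-3.141, 0.019, 0.002]
wrist_force: [1.4, 0.3, -0.5]
width: 1.0
grip_force: 0.0
```

```bash
python3 - <<'E'
from w import *
go((.459,.327),.11,90)
E
```

```text
shift [-0.2342 -0.3419  0.0098] turn -0.7 q6 1.52 t 8.13
```

Call:
drive_tool([
  [0, 0, 0, -0.0195, -0.0285, 0.001, 1],
  [0, 0, 0, -0.0195, -0.0285, 0.001, 1],
  [0, 0, 0, -0.0195, -0.0285, 0.001, 1],
  [0, 0, 0, -0.0195, -0.0285, 0.001, 1],
  [0, 0, 0, -0.0195, -0.0285, 0.001, 1],
  [0, 0, 0, -0.0195, -0.0285, 0.001, 1],
  [0, 0, 0, -0.0195, -0.0285, 0.001, 1],
  [0, 0, 0, -0.0195, -0.0285, 0.001, 1],
])

```text
time: 8.8
tool_pos: [0.5355, 0.2134, 0.1114]
tcp_rot: [-3.141, 0.019, -0.001]
wrist_force: [0.2, 1.0, -0.7]
width: 1.0
grip_force: 0.0
```

Call:
drive_tool([
  [0, 0, -0.7, -0.0195, -0.0285, 0.001, 1],
  [0, 0, 0, -0.0195, -0.0285, 0.001, 1],
  [0, 0, 0, -0.0195, -0.0285, 0, 1],
  [0, 0, 0, -0.0195, -0.0285, 0, 1],
  [0, 0, 0, 0, 0, 0, 1],
  [0, 0, 0, 0, 0, 0, 1],
])

```text
time: 9.3
tool_pos: [0.4579, 0.3278, 0.1093]
tcp_rot: [-3.141, -0.006, -0.001]
wrist_force: [0.9, -0.1, 0.4]
width: 0.998
grip_force: 0.0
```

```bash
python3 - <<'E'
from w import *
s,p,T=look('wrist')
hs=cv2.cvtColor(p['color'],cv2.COLOR_RGB2HSV)
for lo,hi in(((0,0,150),(180,60,255)),((0,0,90),(180,60,255))):
  n,l,st,c=cv2.connectedComponentsWithStats(cv2.inRange(hs,lo,hi))
  for i in range(1,n):
    if st[i,4]>400: print(st[i],ray(p,T,c[i],.045).round(4))
go((.459,.327),.015,90)
E
```

```text
[   0   42   59   81 3834] [[0.5388 0.4896]]
[ 301  201   41   37 1191] [[0.4587 0.3273]]
[   0   42   60   82 3967] [[0.5388 0.4894]]
[   0  152   38   56 1684] [[0.4818 0.5118]]
[ 301  201   41   37 1194] [[0.4587 0.3273]]
shift [ 0.0003 -0.0002  0.0942] turn 0.1 q6 2.14 t 9.35
```

Call:
drive_tool([
  [0, 0, 0, 0, 0, 0.03, 1],
  [0, 0, 0, 0, 0, 0.03, 1],
  [0, 0, 0, 0, 0, 0.02, 1],
  [0, 0, 0, 0, 0, 0.012, 0.6],
  [0, 0, 0, 0, 0, 0, 0.2],
  [0, 0, 0, 0, 0, 0, 0.1],
  [0, 0, 0, 0, 0, 0, 0.1],
  [0, 0, 0, 0, 0, 0, 0.1],
])

```text
time: 10.02
tool_pos: [0.4607, 0.3271, 0.0187]
tcp_rot: [-3.14, 0.001, -0.005]
wrist_force: [-0.1, -0.2, 0.6]
width: 0.334
grip_force: 39.4
```

Call:
drive_tool([
  [0, 0, 0, 0, 0, 0, 0.1],
  [0, 0, 0, 0, 0, 0, 0.1],
  [0, 0, 0, 0, 0, 0, 0.1],
  [0, 0, 0, 0, 0, 0, 0.1],
])

```text
time: 10.35
tool_pos: [0.4605, 0.3273, 0.0186]
tcp_rot: [-3.14, -0.001, -0.006]
wrist_force: [0.7, -1.4, 6.6]
width: 0.337
grip_force: 39.8
```

Call:
drive_tool([
  [0, 0, 0, 0, 0, -0.02, 0.1],
  [0, 0, 0, 0, 0, -0.03, 0.1],
  [0, 0, 0, 0, 0, -0.03, 0.1],
  [0, 0, 0, 0, 0, -0.012, 0.1],
])

```text
time: 10.68
tool_pos: [0.4607, 0.3279, 0.1129]
tcp_rot: [-3.138, -0.0, -0.008]
wrist_force: [0.8, 1.6, 0.8]
width: 0.34
grip_force: 39.6
```

```bash
python3 - <<'E'
from w import *
go((.6235,-.0165),.11,88.8)
E
```

```text
shift [0.1627 0.3444 0.0026] turn 1.2 q6 2.14 t 10.68
```

Call:
drive_tool([
  [0, 0, 0, 0.01, 0.02, 0, 0.1],
  [0, 0, 0, 0.014, 0.03, 0, 0.1],
  [0, 0, 0, 0.014, 0.03, 0, 0.1],
  [0, 0, 0, 0.014, 0.03, 0, 0.1],
  [0, 0, 0, 0.014, 0.03, 0, 0.1],
  [0, 0, 0, 0.014, 0.03, 0, 0.1],
  [0, 0, 0, 0.014, 0.03, 0, 0.1],
  [0, 0, 0, 0.014, 0.03, 0, 0.1],
])

```text
time: 11.35
tool_pos: [0.5667, 0.0949, 0.1081]
tcp_rot: [-3.142, -0.0, 0.001]
wrist_force: [0.6, 0.6, -1.2]
width: 0.337
grip_force: 39.6
```

Call:
drive_tool([
  [0, 0, 0, 0.014, 0.03, 0, 0.1],
  [0, 0, 0, 0.014, 0.03, 0, 0.1],
  [0, 0, 0, 0.014, 0.03, 0, 0.1],
  [0, 0, 1.2, 0.0127, 0.0244, 0, 0.1],
  [0, 0, 0, 0, 0, 0, 0.1],
  [0, 0, 0, 0, 0, 0, 0.1],
])

```text
time: 11.85
tool_pos: [0.6216, -0.0193, 0.1079]
tcp_rot: [-3.141, 0.037, 0.001]
wrist_force: [-0.2, 0.6, -0.5]
width: 0.336
grip_force: 39.7
```

```bash
python3 - <<'E'
from w import *
go((.6245,-.0165),.0215,88.8)
E
```

```text
shift [ 0.0029 -0.0029  0.0864] turn -0.1 q6 1.52 t 11.85
```

Call:
drive_tool([
  [0, 0, 0, 0.002, -0.003, 0.02, 0.1],
  [0, 0, 0, 0, 0, 0.03, 0.1],
  [0, 0, 0, 0, 0, 0.02, 0.1],
  [0, 0, 0, 0, 0, 0.01, 0.1],
  [0, 0, 0, 0, 0, 0.004, 0.1],
  [0, 0, 0, 0, 0, 0.002, 0.1],
  [0, 0, 0, 0, 0, 0, 0.1],
  [0, 0, 0, 0, 0, 0, 0.1],
])

```text
time: 12.52
tool_pos: [0.6248, -0.0148, 0.0241]
tcp_rot: [3.141, -0.032, 0.004]
wrist_force: [0.5, 0.2, -0.9]
width: 0.335
grip_force: 39.7
```

Call:
drive_tool([
  [0, 0, 0, 0, 0, 0.0015, 0.1],
  [0, 0, 0, 0, 0, 0.001, 0.1],
  [0, 0, 0, 0, 0, 0, 0.1],
])

```text
time: 12.77
tool_pos: [0.6248, -0.0151, 0.0217]
tcp_rot: [3.141, -0.033, 0.004]
wrist_force: [-0.5, -0.4, 4.5]
width: 0.331
grip_force: 40.0
```

Call:
drive_tool([
  [0, 0, 0, 0, 0, 0, 0.45],
  [0, 0, 0, 0, 0, 0, 0.6],
  [0, 0, 0, 0, 0, 0, 0.9],
  [0, 0, 0, 0, 0, 0, 1],
  [0, 0, 0, 0, 0, -0.01, 1],
  [0, 0, 0, 0, 0, -0.03, 1],
  [0, 0, 0, 0, 0, -0.04, 1],
  [0, 0, 0, 0, 0, -0.04, 1],
])

```text
time: 13.43
tool_pos: [0.6221, -0.015, 0.1404]
tcp_rot: [-3.141, 0.033, 0.005]
wrist_force: [1.1, -0.6, 0.4]
width: 0.994
grip_force: 0.0
```

Call:
drive_tool([
  [0, 0, 0, -0.026, 0.02, -0.01, 1],
  [0, 0, 0, -0.026, 0.02, -0.01, 1],
  [0, 0, 0, -0.026, 0.02, -0.01, 1],
  [0, 0, 0, -0.026, 0.02, -0.01, 1],
  [0, 0, 0, -0.026, 0.02, -0.01, 1],
  [0, 0, 0, -0.026, 0.02, 0, 1],
  [0, 0, 0, -0.026, 0.02, 0, 1],
  [0, 0, 0, 0, 0, 0, 1],
])

```text
time: 14.1
tool_pos: [0.4347, -0.1534, 0.1906]
tcp_rot: [3.14, -0.037, -0.003]
wrist_force: [-0.6, 0.1, -0.5]
width: 0.999
grip_force: 0.0
```

```bash
python3 - <<'E'
from w import *
s,p,T=wl(dict(sink_silver=.042,sink_black=.042,transformer=.046),'pics/w4.png')
print(s['tool_pos'])
E
```

```text
sink_silver 0.72 [298 110 348 169] (array([ 0.4714, -0.1561], dtype=float32), 0.0453, 0.0265, 30.8)
sink_black 0.62 [489 132 554 190] (array([ 0.4489, -0.3225], dtype=float32), 0.0462, 0.0437, 77.3)
transformer 0.62 [318 262 370 331] (array([ 0.3244, -0.1729], dtype=float32), 0.0754, 0.0422, 17.7)
transformer 0.62 [  0 276  63 340] (array([0.3233, 0.1312], dtype=float32), 0.0775, 0.0505, 128.1)
[ 0.43467246 -0.15336767  0.19064967]
```

View pics/w4.png

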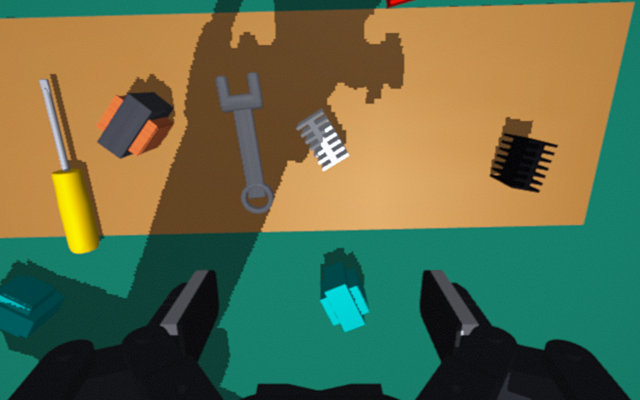

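```bash
python3 - <<'E'
from w import *
go((.4714,-.1561),.10,120.5)
E
```

```text
shift [0.032  0.0043 0.0908] turn -31.7 q6 1.21 t 14.3
```

Call:
drive_tool([
  [0, 0, 0, 0.011, 0.0014, 0.03, 0.7],
  [0, 0, 0, 0.011, 0.0014, 0.03, 0.7],
  [0, 0, 0, 0.01, 0.0014, 0.02, 0.7],
  [0, 0, -7, 0, 0, 0, 0.7],
  [0, 0, -7, 0, 0, 0, 0.7],
  [0, 0, -7, 0, 0, 0, 0.7],
  [0, 0, -7, 0, 0, 0, 0.7],
  [0, 0, -3.7, 0, 0, 0, 0.7],
])

```text
time: 14.97
tool_pos: [0.4718, -0.1551, 0.1098]
tcp_rot: [-3.027, -0.838, 0.0]
wrist_force: [0.0, 0.1, -0.1]
width: 0.705
grip_force: 0.0
```

Call:
drive_tool([
  [0, 0, 0, 0, 0, 0, 0.7],
  [0, 0, 0, 0, 0, 0, 0.7],
])

```text
time: 15.13
tool_pos: [0.4714, -0.1554, 0.1099]
tcp_rot: [-3.031, -0.826, 0.0]
wrist_force: [-0.1, 0.3, 0.1]
width: 0.701
grip_force: 0.0
```

```bash
python3 - <<'E'
from w import *
s,p,T=wl(dict(sink_silver=.042),'pics/w5.png')
c=np.array([.4714,-.1561]);t=np.radians(30.5);B=np.array([[21,12.5],[21,-12.5],[-21,-12.5],[-21,12.5]])/1e3@np.array([[np.cos(t),np.sin(t)],[-np.sin(t),np.cos(t)]])+c
im=p['color'][...,::-1].copy();cv2.polylines(im,[proj(p,T,np.c_[B,[.042]*4]).round().astype(int)],True,(0,0,255),1)
cv2.imwrite('pics/w5.png',im)
go(c,.015,120.5)
E
```

```text
sink_silver 0.74 [305 176 345 250] (array([ 0.4749, -0.1543], dtype=float32), 0.0526, 0.0252, 29.7)
shift [0.     0.0006 0.095 ] turn -0.0 q6 0.67 t 15.23
```

View pics/w5.png

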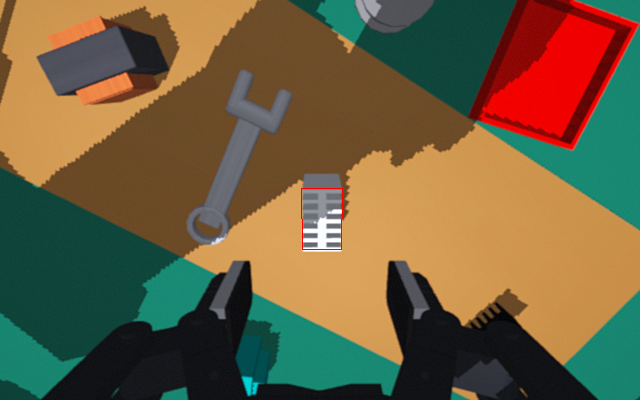

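The predicted outline fits the silver heatsink's top exactly (302–342, 188–250), and the wrench is clear of the fingers. Descending.

Call:
drive_tool([
  [0, 0, 0, 0, 0.0005, 0.03, 0.7],
  [0, 0, 0, 0, 0, 0.03, 0.7],
  [0, 0, 0, 0, 0, 0.02, 0.7],
  [0, 0, 0, 0, 0, 0.013, 0.7],
  [0, 0, 0, 0, 0, 0, 0.4],
  [0, 0, 0, 0, 0, 0, 0.1],
  [0, 0, 0, 0, 0, 0, 0.1],
  [0, 0, 0, 0, 0, 0, 0.1],
])

```text
time: 15.9
tool_pos: [0.4723, -0.157, 0.0186]
tcp_rot: [3.029, 0.826, 0.004]
wrist_force: [-1.5, -0.1, -1.2]
width: 0.282
grip_force: 40.7
```

Call:
drive_tool([
  [0, 0, 0, 0, 0, 0, 0.1],
  [0, 0, 0, 0, 0, 0, 0.1],
  [0, 0, 0, 0, 0, 0, 0.1],
  [0, 0, 0, 0, 0, 0, 0.1],
])

```text
time: 16.23
tool_pos: [0.4716, -0.1568, 0.0181]
tcp_rot: [3.03, 0.826, 0.002]
wrist_force: [-0.1, 0.2, 4.3]
width: 0.286
grip_force: 41.4
```

Call:
drive_tool([
  [0, 0, 0, 0, 0, -0.02, 0.1],
  [0, 0, 0, 0, 0, -0.03, 0.1],
  [0, 0, 0, 0, 0, -0.03, 0.1],
  [0, 0, 0, 0, 0, -0.02, 0.1],
])

```text
time: 16.57
tool_pos: [0.4716, -0.1568, 0.1196]
tcp_rot: [3.03, 0.826, 0.003]
wrist_force: [-0.3, 0.1, 0.3]
width: 0.283
grip_force: 40.7
```

```bash
python3 - <<'E'
from w import *
go((.627,.2426),.12,78.7)
E
```

```text
shift [ 0.3366 -0.2653 -0.0005] turn 41.8 q6 0.67 t 16.57
```

Call:
drive_tool([
  [0, 0, 0, 0.016, -0.0125, 0, 0.1],
  [0, 0, 0, 0.026, -0.0205, 0, 0.1],
  [0, 0, 0, 0.026, -0.0205, 0, 0.1],
  [0, 0, 0, 0.026, -0.0205, 0, 0.1],
  [0, 0, 0, 0.026, -0.0205, 0, 0.1],
  [0, 0, 0, 0.026, -0.0205, 0, 0.1],
  [0, 0, 0, 0.026, -0.0205, 0, 0.1],
  [0, 0, 0, 0.026, -0.0205, 0, 0.1],
])

```text
time: 17.23
tool_pos: [0.5623, 0.08, 0.1169]
tcp_rot: [3.031, 0.827, -0.0]
wrist_force: [0.8, -0.5, -0.0]
width: 0.284
grip_force: 40.7
```

Call:
drive_tool([
  [0, 0, 0, 0.026, -0.0205, 0, 0.1],
  [0, 0, 0, 0.026, -0.0205, 0, 0.1],
  [0, 0, 0, 0.026, -0.0205, 0, 0.1],
  [0, 0, 0, 0.026, -0.0205, 0, 0.1],
  [0, 0, 0, 0.026, -0.0205, 0, 0.1],
  [0, 0, 7, 0.0086, -0.0068, 0, 0.1],
  [0, 0, 7, 0, 0, 0, 0.1],
  [0, 0, 7, 0, 0, 0, 0.1],
])

```text
time: 17.9
tool_pos: [0.626, 0.2443, 0.1165]
tcp_rot: [3.131, 0.254, -0.001]
wrist_force: [-0.1, -0.2, -1.0]
width: 0.285
grip_force: 40.7
```

Call:
drive_tool([
  [0, 0, 7, 0, 0, 0, 0.1],
  [0, 0, 7, 0, 0, 0, 0.1],
  [0, 0, 6.8, 0, 0, 0, 0.1],
  [0, 0, 0, 0, 0, 0, 0.1],
  [0, 0, 0, 0, 0, 0, 0.1],
])

```text
time: 18.32
tool_pos: [0.6259, 0.2428, 0.1167]
tcp_rot: [3.127, -0.304, -0.001]
wrist_force: [0.6, 0.6, -0.3]
width: 0.288
grip_force: 40.7
```

```bash
python3 - <<'E'
from w import *
go((.627,.2426),.0215,78.7)
s,p,T=look('wrist')
im=p['color'][...,::-1].copy()
c=np.array([.595,.249]);t=np.radians(-11.3)
B=np.array([[1,1],[1,-1],[-1,-1],[-1,1]])*[.0665,.029]@np.array([[np.cos(t),np.sin(t)],[-np.sin(t),np.cos(t)]])+c
cv2.polylines(im,[proj(p,T,np.c_[B,[.016]*4]).round().astype(int)],True,(0,0,255),1)
cv2.imwrite('pics/w6.png',im)
E
```

```text
shift [ 0.0012 -0.      0.0952] turn 0.2 q6 2.1 t 18.32
```

View pics/w6.png

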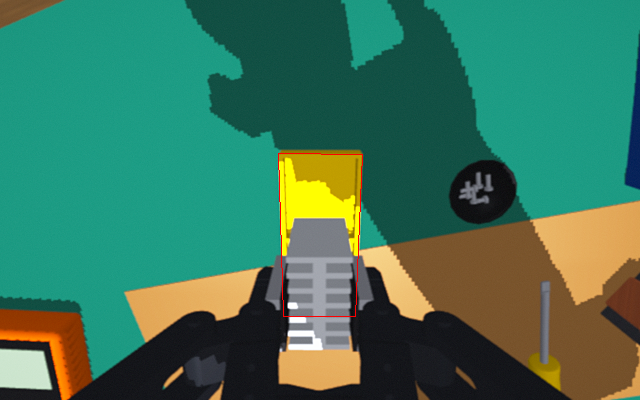

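The silver heatsink is held square over the yellow tray, and the tray outline matches. Lowering.

Call:
drive_tool([
  [0, 0, 0, 0.001, 0, 0.02, 0.1],
  [0, 0, 0, 0, 0, 0.03, 0.1],
  [0, 0, 0, 0, 0, 0.025, 0.1],
  [0, 0, 0, 0, 0, 0.01, 0.1],
  [0, 0, 0, 0, 0, 0.006, 0.1],
  [0, 0, 0, 0, 0, 0.002, 0.1],
  [0, 0, 0, 0, 0, 0, 0.1],
  [0, 0, 0, 0, 0, 0, 0.1],
])

```text
time: 19.03
tool_pos: [0.6285, 0.2432, 0.0258]
tcp_rot: [-3.125, 0.308, -0.004]
wrist_force: [-0.8, 0.4, 0.2]
width: 0.282
grip_force: 40.7
```

Call:
drive_tool([
  [0, 0, 0, 0, 0, 0.002, 0.1],
  [0, 0, 0, 0, 0, 0.001, 0.1],
  [0, 0, 0, 0, 0, 0.001, 0.1],
  [0, 0, 0, 0, 0, 0, 0.1],
  [0, 0, 0, 0, 0, 0, 0.1],
])

```text
time: 19.45
tool_pos: [0.6279, 0.243, 0.0211]
tcp_rot: [-3.126, 0.309, -0.003]
wrist_force: [-0.2, -0.2, 2.8]
width: 0.286
grip_force: 41.1
```

Call:
drive_tool([
  [0, 0, 0, 0, 0, 0, 0.4],
  [0, 0, 0, 0, 0, 0, 0.55],
  [0, 0, 0, 0, 0, 0, 0.8],
  [0, 0, 0, 0, 0, 0, 0.8],
  [0, 0, 0, 0, 0, -0.01, 0.8],
  [0, 0, 0, 0, 0, -0.03, 0.8],
  [0, 0, 0, 0, 0, -0.04, 0.8],
  [0, 0, 0, 0, 0, -0.04, 0.8],
])

```text
time: 20.12
tool_pos: [0.6258, 0.2422, 0.1403]
tcp_rot: [3.125, -0.309, -0.005]
wrist_force: [0.8, 0.5, 0.3]
width: 0.797
grip_force: 0.0
```

```bash
python3 - <<'E'
from w import *
go((.442,-.325),.14,90)
E
```

```text
shift [-0.0691  0.5922  0.0015] turn -11.3 q6 2.1 t 20.12
```

Call:
drive_tool([
  [0, 0, 0, -0.0041, 0.035, 0, 0.8],
  [0, 0, 0, -0.0041, 0.035, 0, 0.8],
  [0, 0, 0, -0.0041, 0.035, 0, 0.8],
  [0, 0, 0, -0.0041, 0.035, 0, 0.8],
  [0, 0, 0, -0.0041, 0.035, 0, 0.8],
  [0, 0, 0, -0.0041, 0.035, 0, 0.8],
  [0, 0, 0, -0.0041, 0.035, 0, 0.8],
  [0, 0, 0, -0.0041, 0.035, 0, 0.8],
])

```text
time: 20.78
tool_pos: [0.5395, -0.0268, 0.1409]
tcp_rot: [3.126, -0.309, 0.001]
wrist_force: [-0.8, -0.6, -0.3]
width: 0.798
grip_force: 0.0
```

Call:
drive_tool([
  [0, 0, 0, -0.0041, 0.035, 0, 0.8],
  [0, 0, 0, -0.0041, 0.035, 0, 0.8],
  [0, 0, 0, -0.0041, 0.035, 0, 0.8],
  [0, 0, 0, -0.0041, 0.035, 0, 0.8],
  [0, 0, 0, -0.0041, 0.035, 0, 0.8],
  [0, 0, 0, -0.0041, 0.035, 0, 0.8],
  [0, 0, 0, -0.0041, 0.035, 0, 0.8],
  [0, 0, 0, -0.0041, 0.035, 0, 0.8],
])

```text
time: 21.45
tool_pos: [0.4524, -0.2952, 0.1411]
tcp_rot: [3.126, -0.309, 0.002]
wrist_force: [-0.3, -0.3, -0.9]
width: 0.8
grip_force: 0.0
```

Call:
drive_tool([
  [0, 0, -6, -0.0036, 0.032, 0, 0.8],
  [0, 0, -5.3, 0, 0, 0, 0.8],
  [0, 0, 0, 0, 0, 0, 0.8],
  [0, 0, 0, 0, 0, 0, 0.8],
])

```text
time: 21.78
tool_pos: [0.4431, -0.3244, 0.1405]
tcp_rot: [-3.141, 0.006, -0.0]
wrist_force: [-0.5, 0.2, -0.5]
width: 0.801
grip_force: 0.0
```

```bash
python3 - <<'E'
from w import *
s,p,T=wl(dict(sink_black=.042)); print(s['tool_pos'],s['q'])
cv2.imwrite('pics/w7.png',cv2.resize(p['color'][100:300,220:440,::-1],None,fx=2.5,fy=2.5))
E
```

```text
sink_black 0.64 [310 157 354 229] (array([ 0.4491, -0.3331], dtype=float32), 0.0503, 0.027, 168.7)
[ 0.44311865 -0.32440688  0.14051125] [-6.77517426e-01  1.02679304e-01  1.96854585e+00  3.87152181e-04
  1.07028983e+00  8.96688864e-01]
```

View pics/w7.png

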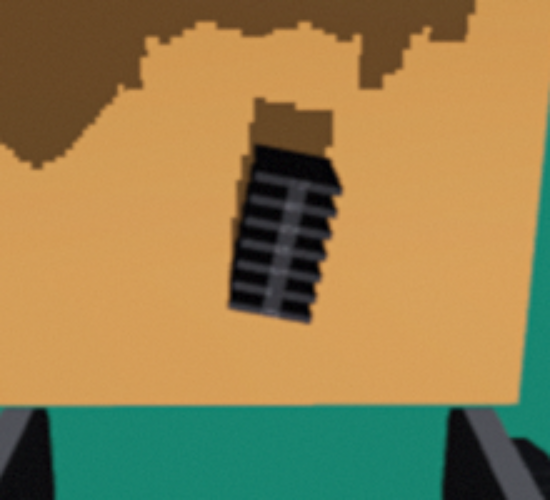

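The black heatsink's top corners are at full-image pixels (311,222), (344,228), (322,169) and (357,176).

```bash
python3 - <<'E'
from w import *
s,p,T=look('wrist')
w=ray(p,T,[(311.2,222.4),(344.4,228.4),(322.4,168.8),(356.8,176)],.042);print(w.round(4),w.mean(0))
d=w[2:].mean(0)-w[:2].mean(0);e=w[[0,2]].mean(0)-w[[1,3]].mean(0);a=np.degrees(np.arctan2(d[1],d[0]));print(np.hypot(*d),np.hypot(*e),a,np.degrees(np.arctan2(e[1],e[0])))
go(w.mean(0),.015,a+90)
E
```

```text
[[ 0.4285 -0.3171]
 [ 0.4237 -0.3414]
 [ 0.4685 -0.3251]
 [ 0.4633 -0.3492]] [ 0.44600362 -0.33320122]
0.04058956703442928 0.024706479492583987 -11.265079078039461 78.46431740142033
shift [0.0024 0.0099 0.1252] turn 11.2 q6 0.9 t 21.93
```

Call:
drive_tool([
  [0, 0, 0, 0.0024, 0.0095, 0.03, 0.75],
  [0, 0, 6, 0, 0, 0, 0.75],
  [0, 0, 5.4, 0, 0, 0.02, 0.75],
  [0, 0, 0, 0, 0, 0.02, 0.75],
  [0, 0, 0, 0, 0, 0.02, 0.75],
  [0, 0, 0, 0, 0, 0.02, 0.75],
  [0, 0, 0, 0, 0, 0.013, 0.75],
  [0, 0, 0, 0, 0, 0, 0.75],
])

```text
time: 22.6
tool_pos: [0.4438, -0.331, 0.0139]
tcp_rot: [-3.123, 0.31, 0.008]
wrist_force: [-0.7, 0.4, 0.3]
width: 0.752
grip_force: 0.0
```

Call:
drive_tool([
  [0, 0, 0, 0, 0, 0, 0.1],
  [0, 0, 0, 0, 0, 0, 0.1],
  [0, 0, 0, 0, 0, 0, 0.1],
  [0, 0, 0, 0, 0, 0, 0.1],
  [0, 0, 0, 0, 0, 0, 0.1],
  [0, 0, 0, 0, 0, 0, 0.1],
  [0, 0, 0, 0, 0, 0, 0.1],
  [0, 0, 0, 0, 0, 0, 0.1],
])

```text
time: 23.27
tool_pos: [0.447, -0.3347, 0.0188]
tcp_rot: [3.124, -0.312, 0.004]
wrist_force: [0.5, 0.6, 6.8]
width: 0.282
grip_force: 40.4
```

Call:
drive_tool([
  [0, 0, 0, 0, 0, -0.02, 0.1],
  [0, 0, 0, 0, 0, -0.03, 0.1],
  [0, 0, 0, 0, 0, -0.03, 0.1],
  [0, 0, 0, 0, 0, -0.03, 0.1],
])

```text
time: 23.6
tool_pos: [0.445, -0.3333, 0.1277]
tcp_rot: [-3.125, 0.312, 0.002]
wrist_force: [1.2, 0.0, -0.9]
width: 0.283
grip_force: 39.4
```

```bash
python3 - <<'E'
from w import *
go((.5635,.2555),.13,78.7)
E
```

```text
shift [-2.000e-04 -6.006e-01 -1.800e-03] turn -0.1 q6 1.08 t 23.6
```

Call:
drive_tool([
  [0, 0, 0, 0, -0.025, 0, 0.1],
  [0, 0, 0, 0, -0.035, 0, 0.1],
  [0, 0, 0, 0, -0.035, 0, 0.1],
  [0, 0, 0, 0, -0.035, 0, 0.1],
  [0, 0, 0, 0, -0.035, 0, 0.1],
  [0, 0, 0, 0, -0.035, 0, 0.1],
  [0, 0, 0, 0, -0.035, 0, 0.1],
  [0, 0, 0, 0, -0.035, 0, 0.1],
])

```text
time: 24.27
tool_pos: [0.4988, -0.0675, 0.1271]
tcp_rot: [3.126, -0.313, 0.0]
wrist_force: [0.3, 0.4, -0.1]
width: 0.286
grip_force: 39.5
```

Call:
drive_tool([
  [0, 0, 0, 0, -0.035, 0, 0.1],
  [0, 0, 0, 0, -0.035, 0, 0.1],
  [0, 0, 0, 0, -0.035, 0, 0.1],
  [0, 0, 0, 0, -0.035, 0, 0.1],
  [0, 0, 0, 0, -0.035, 0, 0.1],
  [0, 0, 0, 0, -0.035, 0, 0.1],
  [0, 0, 0, 0, -0.035, 0, 0.1],
  [0, 0, 0, 0, -0.035, 0, 0.1],
])

```text
time: 24.93
tool_pos: [0.5541, 0.207, 0.127]
tcp_rot: [3.126, -0.312, -0.0]
wrist_force: [0.9, -0.7, -1.2]
width: 0.285
grip_force: 39.5
```

Call:
drive_tool([
  [0, 0, 0, 0, -0.035, 0, 0.1],
  [0, 0, 0, 0, -0.015, 0, 0.1],
  [0, 0, 0, 0, 0, 0, 0.1],
  [0, 0, 0, 0, 0, 0, 0.1],
])

```text
time: 25.27
tool_pos: [0.5638, 0.2546, 0.1267]
tcp_rot: [3.125, -0.309, -0.001]
wrist_force: [-0.2, 0.3, 0.1]
width: 0.287
grip_force: 39.5
```

```bash
python3 - <<'E'
from w import *
go((.5635,.2555),.0215,78.7)
E
```

```text
shift [-0.0004 -0.0009  0.1052] turn 0.0 q6 2.15 t 25.27
```

Call:
drive_tool([
  [0, 0, 0, -0.0005, -0.001, 0.025, 0.1],
  [0, 0, 0, 0, 0, 0.035, 0.1],
  [0, 0, 0, 0, 0, 0.025, 0.1],
  [0, 0, 0, 0, 0, 0.01, 0.1],
  [0, 0, 0, 0, 0, 0.006, 0.1],
  [0, 0, 0, 0, 0, 0.0015, 0.1],
  [0, 0, 0, 0, 0, 0, 0.1],
  [0, 0, 0, 0, 0, 0, 0.1],
])

```text
time: 25.93
tool_pos: [0.5656, 0.2557, 0.0265]
tcp_rot: [-3.125, 0.313, -0.004]
wrist_force: [-0.5, 0.3, -0.8]
width: 0.285
grip_force: 39.5
```

Call:
drive_tool([
  [0, 0, 0, 0, 0, 0.002, 0.1],
  [0, 0, 0, 0, 0, 0.001, 0.1],
  [0, 0, 0, 0, 0, 0.001, 0.1],
  [0, 0, 0, 0, 0, 0, 0.1],
  [0, 0, 0, 0, 0, 0, 0.1],
])

```text
time: 26.35
tool_pos: [0.5648, 0.2559, 0.0218]
tcp_rot: [-3.125, 0.312, -0.002]
wrist_force: [-0.9, -1.1, 5.4]
width: 0.286
grip_force: 40.3
```

Call:
drive_tool([
  [0, 0, 0, 0, 0, 0, 0.4],
  [0, 0, 0, 0, 0, 0, 0.55],
  [0, 0, 0, 0, 0, 0, 0.8],
  [0, 0, 0, 0, 0, 0, 0.8],
  [0, 0, 0, 0, 0, -0.01, 0.8],
  [0, 0, 0, 0, 0, -0.03, 0.8],
  [0, 0, 0, 0, 0, -0.04, 0.8],
  [0, 0, 0, 0, 0, -0.04, 1],
])

```text
time: 27.02
tool_pos: [0.5626, 0.255, 0.1409]
tcp_rot: [3.124, -0.312, -0.005]
wrist_force: [1.9, -0.5, 0.2]
width: 0.925
grip_force: 0.0
```

```bash
python3 - <<'E'
from w import *
go((.475,0),.14,90)
E
```

```text
shift [-0.0355  0.2672  0.0015] turn -11.4 q6 2.15 t 27.02
```

Call:
drive_tool([
  [0, 0, 0, -0.0044, 0.0334, 0, 1],
  [0, 0, 0, -0.0044, 0.0334, 0, 1],
  [0, 0, 0, -0.0044, 0.0334, 0, 1],
  [0, 0, 0, -0.0044, 0.0334, 0, 1],
  [0, 0, 0, -0.0044, 0.0334, 0, 1],
  [0, 0, 0, -0.0044, 0.0334, 0, 1],
  [0, 0, 0, -0.0044, 0.0334, 0, 1],
  [0, 0, 0, -0.0044, 0.0334, 0, 1],
])

```text
time: 27.68
tool_pos: [0.476, -0.0008, 0.1414]
tcp_rot: [-3.126, 0.311, -0.002]
wrist_force: [0.5, -0.0, 0.0]
width: 1.001
grip_force: 0.0
```

Call:
drive_tool([
  [0, 0, -6, 0, 0, 0, 1],
  [0, 0, -5.4, 0, 0, 0, 1],
  [0, 0, 0, 0, 0, 0, 1],
  [0, 0, 0, 0, 0, 0, 1],
])

```text
time: 28.02
tool_pos: [0.4768, 0.0003, 0.1412]
tcp_rot: [-3.142, 0.005, -0.001]
wrist_force: [-0.6, 0.4, -0.6]
width: 0.998
grip_force: 0.0
```

```bash
python3 - <<'E'
from w import *
s,p,T=wl(dict(transformer=.046)); print(s['tool_pos'],s['q'])
cv2.imwrite('pics/w8.png',cv2.resize(p['color'][100:300,220:440,::-1],None,fx=2.5,fy=2.5))
E
```

```text
transformer 0.97 [284 146 350 225] (array([0.4905, 0.003 ], dtype=float32), 0.0541, 0.0414, 138.7)
[4.76814375e-01 3.44341963e-04 1.41191282e-01] [-5.15634203e-02 -3.76841280e-02  2.11224474e+00  6.29839400e-05
  1.06626555e+00  1.52216331e+00]
```

View pics/w8.png

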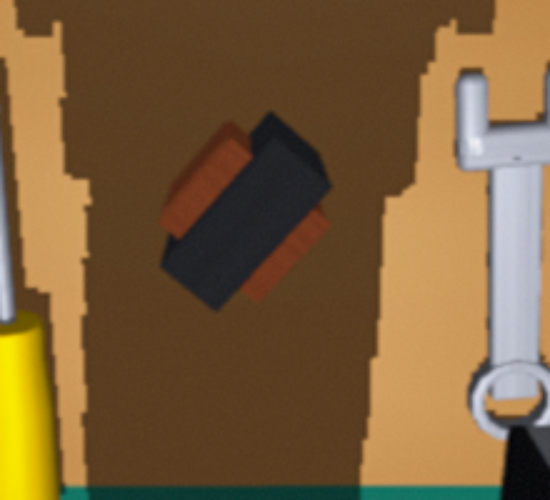

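The dark core with copper winding is confirmed. Its top-face corners are at full-image pixels (285,206), (306,224), (352,174) and (329,155).

```bash
python3 - <<'E'
from w import *
s,p,T=look('wrist')
w=ray(p,T,[(284.8,206),(306.4,224.4),(328.8,155.2),(352.4,174.4)],.046);print(w.round(4),w.mean(0))
d=w[2:].mean(0)-w[:2].mean(0);e=w[[0,2]].mean(0)-w[[1,3]].mean(0);a=np.degrees(np.arctan2(d[1],d[0]));print(np.hypot(*d),np.hypot(*e),a,np.degrees(np.arctan2(e[1],e[0])))
go(w.mean(0),.013,a+90)
E
```

```text
[[ 0.4757  0.0258]
 [ 0.4617  0.0106]
 [ 0.5121 -0.0052]
 [ 0.4987 -0.0215]] [0.48703355 0.00242464]
0.048367300203423426 0.020875108862425083 -40.64679158436735 48.9834663559065
shift [ 0.0101 -0.0015  0.1278] turn 40.6 q6 1.52 t 28.17
```

Call:
drive_tool([
  [0, 0, 0, 0.01, -0.0015, 0.03, 1],
  [0, 0, 7, 0, 0, 0, 1],
  [0, 0, 7, 0, 0, 0, 1],
  [0, 0, 7, 0, 0, 0, 1],
  [0, 0, 7, 0, 0, 0, 1],
  [0, 0, 7, 0, 0, 0, 1],
  [0, 0, 5.8, 0, 0, 0, 1],
  [0, 0, 0, 0, 0, 0, 1],
])

```text
time: 28.83
tool_pos: [0.4868, 0.0025, 0.1105]
tcp_rot: [2.943, -1.099, -0.001]
wrist_force: [-0.1, 0.1, 0.1]
width: 0.999
grip_force: 0.0
```

```bash
python3 - <<'E'
from w import *
go((.487,.0024),.014,49)
s,p,T=look('wrist');m=masks_of(p,'transformer');print([(round(x['score'],2),rect(x['mask'],p,T,.046)) for x in m][:2])
E
```

```text
shift [ 0.0003 -0.0001  0.0965] turn 0.1 q6 2.24 t 28.83
[(0.89, (array([ 0.3603, -0.1415], dtype=float32), 0.0374, 0.0174, 155.2))]
```

Aligned. The only detection here is a turquoise look-alike elsewhere in view, so I'll ignore it. Descending with a firmer grip.

Call:
drive_tool([
  [0, 0, 0, 0, 0, 0.025, 1],
  [0, 0, 0, 0, 0, 0.03, 1],
  [0, 0, 0, 0, 0, 0.02, 1],
  [0, 0, 0, 0, 0, 0.013, 1],
  [0, 0, 0, 0, 0, 0.007, 1],
  [0, 0, 0, 0, 0, 0, 1],
  [0, 0, 0, 0, 0, 0, 0.6],
  [0, 0, 0, 0, 0, 0, 0.3],
], force=60)

```text
time: 29.6
tool_pos: [0.4879, 0.002, 0.0167]
tcp_rot: [-2.944, 1.094, -0.003]
wrist_force: [0.4, 1.6, 0.3]
width: 0.75
grip_force: 0.0
```

Call:
drive_tool([
  [0, 0, 0, 0, 0, 0, 0.2],
  [0, 0, 0, 0, 0, 0, 0.2],
  [0, 0, 0, 0, 0, 0, 0.2],
  [0, 0, 0, 0, 0, 0, 0.2],
  [0, 0, 0, 0, 0, 0, 0.2],
  [0, 0, 0, 0, 0, 0, 0.2],
])

```text
time: 30.1
tool_pos: [0.4882, 0.0019, 0.0171]
tcp_rot: [-2.944, 1.094, -0.004]
wrist_force: [-0.9, 0.0, 6.6]
width: 0.459
grip_force: 62.0
```

Call:
drive_tool([
  [0, 0, 0, 0, 0, -0.02, 0.2],
  [0, 0, 0, 0, 0, -0.03, 0.2],
  [0, 0, 0, 0, 0, -0.03, 0.2],
  [0, 0, 0, 0, 0, -0.03, 0.2],
])

```text
time: 30.43
tool_pos: [0.4855, 0.0021, 0.126]
tcp_rot: [2.944, -1.095, -0.003]
wrist_force: [0.9, 0.9, -2.4]
width: 0.458
grip_force: 61.1
```

```bash
python3 - <<'E'
from w import *
go((.6225,-.2373),.13,103)
E
```

```text
shift [ 0.2601  0.0917 -0.0043] turn -53.8 q6 2.24 t 30.43
```

Call:
drive_tool([
  [0, 0, 0, 0.022, 0.008, 0, 0.2],
  [0, 0, 0, 0.032, 0.0115, 0, 0.2],
  [0, 0, 0, 0.032, 0.0115, 0, 0.2],
  [0, 0, 0, 0.032, 0.0115, 0, 0.2],
  [0, 0, 0, 0.032, 0.0115, 0, 0.2],
  [0, 0, 0, 0.032, 0.0115, 0, 0.2],
  [0, 0, 0, 0.032, 0.0115, 0, 0.2],
  [0, 0, 0, 0.032, 0.0115, 0, 0.2],
])

```text
time: 31.1
tool_pos: [0.615, -0.227, 0.1248]
tcp_rot: [-2.944, 1.095, 0.002]
wrist_force: [1.2, 1.0, -1.8]
width: 0.455
grip_force: 61.2
```

Call:
drive_tool([
  [0, 0, -6.7, 0.013, 0.003, 0, 0.2],
  [0, 0, -6.7, 0, 0, 0, 0.2],
  [0, 0, -6.7, 0, 0, 0, 0.2],
  [0, 0, -6.7, 0, 0, 0, 0.2],
  [0, 0, -6.7, 0, 0, 0, 0.2],
  [0, 0, -6.7, 0, 0, 0, 0.2],
  [0, 0, -6.7, 0, 0, 0, 0.2],
  [0, 0, -6.7, 0, 0, 0, 0.2],
])

```text
time: 31.77
tool_pos: [0.6222, -0.2363, 0.1247]
tcp_rot: [-3.12, -0.359, 0.002]
wrist_force: [-0.4, -0.2, -2.2]
width: 0.459
grip_force: 61.3
```

Call:
drive_tool([
  [0, 0, 0, 0, 0, 0, 0.2],
  [0, 0, 0, 0, 0, 0, 0.2],
])

```text
time: 31.93
tool_pos: [0.6224, -0.2363, 0.1249]
tcp_rot: [-3.122, -0.345, 0.002]
wrist_force: [-0.0, -0.0, -1.5]
width: 0.459
grip_force: 61.3
```

```bash
python3 - <<'E'
from w import *
go((.6225,-.2373),.02,103)
s,p,T=look('wrist')
im=p['color'][...,::-1].copy()
c=np.array([.6225,-.2373]);t=np.radians(13)
B=np.array([[1,1],[1,-1],[-1,-1],[-1,1]])*[.04,.035]@np.array([[np.cos(t),np.sin(t)],[-np.sin(t),np.cos(t)]])+c
cv2.polylines(im,[proj(p,T,np.c_[B,[.016]*4]).round().astype(int)],True,(0,255,0),1)
cv2.imwrite('pics/w9.png',im)
E
```

```text
shift [-1.000e-04  1.100e-03  1.049e-01] turn -0.4 q6 0.95 t 31.93
```

View pics/w9.png

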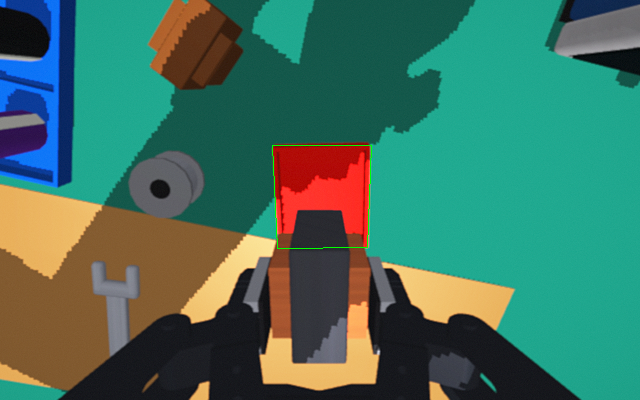

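The transformer is held square over the red tray and the tray outline matches. The brown look-alike and the spool are clear. Lowering.

Call:
drive_tool([
  [0, 0, 0, 0, 0.001, 0.025, 0.2],
  [0, 0, 0, 0, 0, 0.035, 0.2],
  [0, 0, 0, 0, 0, 0.022, 0.2],
  [0, 0, 0, 0, 0, 0.01, 0.2],
  [0, 0, 0, 0, 0, 0.006, 0.2],
  [0, 0, 0, 0, 0, 0.002, 0.2],
  [0, 0, 0, 0, 0, 0, 0.2],
  [0, 0, 0, 0, 0, 0, 0.2],
])

```text
time: 32.65
tool_pos: [0.6247, -0.2381, 0.0275]
tcp_rot: [3.121, 0.35, 0.004]
wrist_force: [-1.0, -0.0, -0.6]
width: 0.453
grip_force: 61.1
```

Call:
drive_tool([
  [0, 0, 0, 0, 0, 0.003, 0.2],
  [0, 0, 0, 0, 0, 0.0015, 0.2],
  [0, 0, 0, 0, 0, 0.0015, 0.2],
  [0, 0, 0, 0, 0, 0, 0.2],
  [0, 0, 0, 0, 0, 0, 0.2],
])

```text
time: 33.07
tool_pos: [0.6237, -0.2377, 0.0201]
tcp_rot: [3.121, 0.35, 0.002]
wrist_force: [0.4, -0.3, -0.1]
width: 0.453
grip_force: 61.2
```

Call:
drive_tool([
  [0, 0, 0, 0, 0, 0.0007, 0.2],
  [0, 0, 0, 0, 0, 0, 0.2],
  [0, 0, 0, 0, 0, 0, 0.2],
])

```text
time: 33.32
tool_pos: [0.6237, -0.2377, 0.0201]
tcp_rot: [3.121, 0.35, 0.001]
wrist_force: [-1.9, 0.2, 5.3]
width: 0.455
grip_force: 61.9
```

Contact. Releasing, lifting, backing toward the robot, then checking.

Call:
drive_tool([
  [0, 0, 0, 0, 0, 0, 0.55],
  [0, 0, 0, 0, 0, 0, 0.65],
  [0, 0, 0, 0, 0, 0, 0.85],
  [0, 0, 0, 0, 0, 0, 0.85],
  [0, 0, 0, 0, 0, -0.01, 0.85],
  [0, 0, 0, 0, 0, -0.03, 0.85],
  [0, 0, 0, 0, 0, -0.04, 0.85],
  [0, 0, 0, 0, 0, -0.04, 0.85],
])

```text
time: 33.98
tool_pos: [0.6219, -0.2369, 0.139]
tcp_rot: [-3.12, -0.35, 0.005]
wrist_force: [1.1, 0.6, 0.5]
width: 0.851
grip_force: 0.0
```

Call:
drive_tool([
  [0, 0, 0, -0.03, 0, -0.015, 0.85],
  [0, 0, 0, -0.03, 0, -0.015, 0.85],
  [0, 0, 0, -0.03, 0, -0.015, 0.85],
  [0, 0, 0, -0.03, 0, -0.015, 0.85],
  [0, 0, 0, -0.02, 0, 0, 0.85],
  [0, 0, 0, 0, 0, 0, 0.85],
  [0, 0, 0, 0, 0, 0, 0.85],
  [0, 0, 0, 0, 0, 0, 0.85],
])

```text
time: 34.65
tool_pos: [0.4872, -0.2684, 0.1992]
tcp_rot: [3.122, 0.35, 0.001]
wrist_force: [-0.0, 0.1, 0.3]
width: 0.851
grip_force: 0.0
```

```bash
python3 - <<'E'
from w import *
a=look('top')[1]['color'][90:240,160:480,::-1];b=look('scene')[1]['color'][140:340,160:480,::-1]
cv2.imwrite('pics/end.png',cv2.resize(np.vstack([a,b]),None,fx=1.7,fy=1.7,interpolation=2))
E
```

```text
(no output)
```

View pics/end.png

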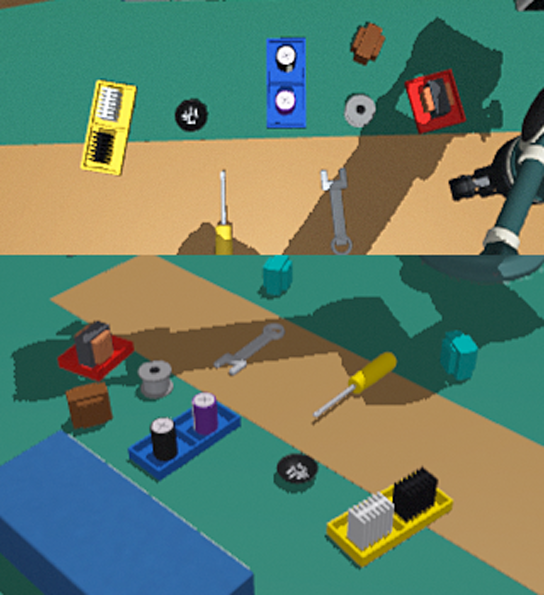

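All five parts are upright in their bays: capacitors in blue at (286,55) and (286,100), heatsinks in yellow at (110,103) and (103,147), and the transformer in red at (435,97). The look-alikes haven't moved.

```bash
python3 -c "
from workcell import workorder
print(workorder.finish_job())"
```

```text
the job is handed in; nothing more can be done
None
```

The job is handed in: the final pictures show both capacitors in the blue tray, both heatsinks in the yellow and the transformer in the red, all upright, after about 35 s of robot time; the judge's verdict wasn't returned.

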